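# Lay hexagonal blocks for glue-up

## Robot

A 6-joint arm with a two-finger parallel gripper is mounted at the origin on the work surface. World frame = base frame: x ahead of the robot, y to its left, z up, the work surface at z = 0. Lengths are in m, angles in rad, forces in N, time in s.
With the tool pointing down it reaches from about 0.275 to 1 m from the base axis. Payload 8.4 kg.
Tool frame: the origin (TCP) lies on the centre line of the jaws, within the pads' length; the fingertips stand 17 mm ahead of it and the grasp point (between the pads) lies 2 mm behind it (bot.tcp_to_tips is the y of the fingertips in the tool frame, in m); y points along the fingers, z is the direction in which the jaws open and shut, and the axes are right-handed (so a half turn about y gives the same grasp; the last joint's range is limited). The gripper opens to 85 mm and grips with 20 to 120 N. Pads are 22 mm wide; open, the fingers measure 114 mm over their backs; the gripper's body (76 mm by 85 mm) begins 54 mm behind the grasp point. The pads swing forward as they close: fully open they stand 13 mm farther back than shut.
Start: joints at [1.115, 0.353, 1.633, -0, 1.155, -0.002], TCP at [0.274, 0.562, 0.248] pointing down, gripper open.
Joint ranges: [-2.63, 2.63], [-0.92, 2.1], [0.06, 2.66], [-1.3, 4.44], [0, 2.69], [-3.02, 3.02]. Speed limits (rad/s): [2.22, 2.22, 2.79, 3.14, 3.14, 3.14].

## Interface

Orientations are given as a unit quaternion [x, y, z, w].
In Python, from workcell import bot, hand, kinematics, get_obs, vision, hand_in gives the robot as it stands. The module is installed in compiled form; this text tells all that it offers. Calls block until the motion is done:
- bot.reach(position, orientation): joint-space move of the TCP to a pose.
- bot.servo_line(position, ori=None, velocity=0.15): straight line of the TCP; ori=None keeps the orientation; velocity is the mean speed in m/s.
- bot.goto_joints(angles): joint-space move.
- hand.move_gripper(opening, strength=None): finger opening in m; strength is the grip in N (None keeps the last); returns when the fingers have stopped.
- bot.dwell(seconds).
- kinematics.solve_ik(position, orientation): joint angles nearest the present ones, or None.
- get_obs(): the state.
- vision.read_camera(name): name is "scene" or "top" or "wrist"; returns a dict with "frame" (420x560x3 uint8, red, green, blue), "intrinsics" (3x3 intrinsics, pixels), "dist" ([k1, k2, p1, p2, k3] as OpenCV has them; the pictures are not rectified), "view" (4x4, takes a point from world to camera coordinates). Camera axes: x right, y down, z forward; pixel columns grow to the right and rows downward; lengths in m; the calibration is good to about 2 mm. A picture is of the moment at which its call begins. There is no depth.
A pose or a line that the arm cannot do raises bot.IKError and nothing moves.
- hand_in(): hands the job in, once; it reports no verdict.
The state is a dict: "time_s": time; "joint_pos": joint angles; "joint_vel": joint speeds; "joint_efforts": joint torques, N m; "position": TCP position; "orientation": TCP orientation; "wrist_force": force on the tool from outside, world axes, zero at the start; "ft_torque": the same for the moment, N m; "gripper_width": finger opening in m.
Only numpy, scipy, OpenCV 4.12 (cv2) and the standard library are available. Lean on these libraries where they do the work, as an engineer would, in place of code of your own. Each camera call takes 0.05 s, during which the arm holds its last target. There are 200 camera calls.

## Task

Take the two full-height hexagonal wooden blocks from the sloping rack, without touching the tubular lamp over it, and lay them flat in the tray so that they carry on the honeycomb begun by the glued row: one in each notch of that row, and touching each other. Close them up gently until the flat faces touch with no visible gaps, without ramming the glued row, and leave the round puck, the thin hexagonal slice, the dowel plug, the glue bottle and the screwdriver where they are.

Things in the scene. Friction and masses are not known exactly. Their poses are not given: they have to be found in the camera images.
- block_a: hexagonal beech block, 40 mm across flats (46.2 over corners), 38 mm high, about 40 g; the two are alike and either may go to either notch; sanded smooth, it slides easily on the tray. Origin at the centre of its underside, z up through it, x to a corner, y square to a flat. At first it lies with its underside on the rack's sloping board, a corner (-x) downhill between two pins, flats +y and -y facing along the rack
- block_b: hexagonal beech block, 40 mm across flats (46.2 over corners), 38 mm high, about 40 g; the two are alike and either may go to either notch; sanded smooth, it slides easily on the tray. Origin at the centre of its underside, z up through it, x to a corner, y square to a flat. At first it lies with its underside on the rack's sloping board, a corner (-x) downhill between two pins, flats +y and -y facing along the rack
- tray: fixed plywood tray, 240 (x) by 200 (y) mm; origin at the centre of its underside, z up. Floor 8 mm above the table; rim 6 mm wide, 6 mm above the floor. Loose blocks lie in line with x along tray x or 60-degree steps from it
- glued_row: three blocks of the same size and wood as the loose ones, glued to the tray floor at its end away from the robot: at tray x = +88, y = -40, 0, +40 mm, flats touching, corners along tray x, so that two notches open to tray -x. Origin on the tray floor under the middle one, axes as the tray's
- cell_left (a point): point on the tray floor where the centre of a block's underside must come: first notch, at tray x = +53.4, y = +20 mm; axes as the tray's
- cell_right (a point): the same for the other notch, at tray x = +53.4, y = -20 mm; blocks in these two places touch each other and two glued blocks each
- rack: fixed dark wood rack, 280 mm along its y; origin on the table under its middle. Its 110 mm board slopes 27 degrees (0.471 rad), rising to rack +x (away from the robot), surface 55 mm above the origin. Stations at y = -105, -35, 35, 105 mm hold the blocks, a puck and a slice in any order, 30 mm apart; two pins each, 8 mm thick, 14 mm tall, 20.8 mm downhill and 12 mm either side of its centre
- lamp: white tubular lamp fixed on the rack, not to be touched: level tube up to 18 mm thick along rack y, 215 mm above the table, over the line rack x = +12 mm, so a gripper coming straight down on a part meets it. Two posts at rack x = +60, y = +-150 mm, bending forward to the tube's ends. Origin same as the rack's
- puck: round wooden puck, 40 mm diameter, 38 mm high, on one of the rack's stations; not part of the job, leave it there (origin at the centre of its underside)
- slice: thin hexagonal offcut, 40 mm across flats but only 19 mm high, on one of the rack's stations; not part of the job, leave it there (origin at the centre of its underside)
- plug: wooden dowel plug, 22 mm diameter, 18 mm high, standing on the tray floor in the near left corner, at about tray x = -92, y = +76 mm; not part of the job, leave it where it is (origin at the centre of its underside)
- glue: white glue bottle, 54 mm diameter, 150 mm high, standing; not part of the job, leave it where it is (origin at the centre of its underside)
- driver: screwdriver with a wooden handle, 170 mm long, lying on the table between the tray and the rack, its length along its x; not part of the job, leave it where it is (origin at the centre of its underside)

How it is judged:
At the end, for the whole second after the job is handed in: each of the two places cell_left and cell_right holds one of the full-height hexagonal blocks, its centre within 2 mm of the place, flat on the tray floor (within 2 mm and 0.05 rad), its sides in line with the glued row within 0.08 rad, at rest (((horizontal distance between block_a and cell_left below 0.002 m and z of block_a in the frame of cell_left below 0.002 m and angle between the z axis of block_a and the z axis of tray, either way round below 0.05 rad and (angle between the x axis of block_a and the x axis of tray, either way round below 0.08 rad or angle between the x axis of block_a and the x axis of tray, either way round between 0.967198 and 1.1272 rad)) or (horizontal distance between block_b and cell_left below 0.002 m and z of block_b in the frame of cell_left below 0.002 m and angle between the z axis of block_b and the z axis of tray, either way round below 0.05 rad and (angle between the x axis of block_b and the x axis of tray, either way round below 0.08 rad or angle between the x axis of block_b and the x axis of tray, either way round between 0.967198 and 1.1272 rad))) and ((horizontal distance between block_a and cell_right below 0.002 m and z of block_a in the frame of cell_right below 0.002 m and angle between the z axis of block_a and the z axis of tray, either way round below 0.05 rad and (angle between the x axis of block_a and the x axis of tray, either way round below 0.08 rad or angle between the x axis of block_a and the x axis of tray, either way round between 0.967198 and 1.1272 rad)) or (horizontal distance between block_b and cell_right below 0.002 m and z of block_b in the frame of cell_right below 0.002 m and angle between the z axis of block_b and the z axis of tray, either way round below 0.05 rad and (angle between the x axis of block_b and the x axis of tray, either way round below 0.08 rad or angle between the x axis of block_b and the x axis of tray, either way round between 0.967198 and 1.1272 rad))) and linear speed of each of block_a, block_b below 0.01 m/s); the robot touches nothing.
It fails at once if the lamp over the rack is touched (more than 3 N) (contact force between anything else and lamp above 3 N).
It fails at once if a block is rammed against the glued row with more than 40 N (contact force between any of block_a, block_b and glued_row above 40 N).
It fails at once if one of the bystanders (puck, slice, plug, glue, driver) is moved more than 15 mm (distance of any of puck, slice, plug, glue, driver from where it was at the start of the episode above 0.015 m).
It also fails if it takes over 72 s, if anything falls off the work surface, if the arm or the gripper's body presses on something with over 40 N, if the wrist force passes 120 N, or if a joint passes its speed limit or range.

## Working session

There is one attempt and no reset: what is moved stays moved. The work goes in short steps, each a Python script; the robot and the scene stay as the last script left them, time stands still between calls to the robot, and variables do not carry over. Pictures are saved under pics/ and viewed, about 8 in all and at most 12, crops included, and the job is handed in when it is done.

```bash
mkdir -p pics; ls
python3 - <<'E'
from workcell import *
import cv2,json,numpy as np
print(get_obs(), bot.tcp_to_tips)
for n in ("scene","top","wrist"):
    c=vision.read_camera(n); cv2.imwrite(f"pics/{n}0.png",c["frame"][:,:,::-1])
    np.savez(f"{n}0.npz",**{k:np.array(v) for k,v in c.items()})
    print(n,np.array(c["intrinsics"]).tolist(),c["dist"],np.round(c["view"],4).tolist())
E
```

```text
pics
{'time_s': 0.0, 'joint_pos': array([ 1.11462266e+00,  3.53608152e-01,  1.63413148e+00, -5.15762184e-06,
        1.15517949e+00, -2.42733264e-03]), 'joint_vel': array([-0.00033295,  0.00097398,  0.00187435,  0.00105226, -0.00088957,
       -0.0005599 ]), 'joint_efforts': array([ 1.76397873e-03, -6.05248332e+01, -3.42054641e+01,  2.08237020e-04,
        9.66766354e-03,  5.07948755e-05]), 'position': array([0.27378171, 0.56135163, 0.24758777]), 'orientation': array([ 0.6894439 , -0.15915511,  0.15894516, -0.68852974]), 'wrist_force': array([ 0.26895413,  0.3117723 , -0.14959324]), 'ft_torque': array([ 0.00536034, -0.01125497,  0.00832281]), 'gripper_width': 0.08513969109455632} 0.017
scene [[478.16765067166256, 0.0, 287.1763671098714], [0.0, 478.16765067166256, 215.34634065819174], [0.0, 0.0, 1.0]] [-0.15825005  0.          0.          0.          0.        ] [[0.6441, 0.7646, 0.0226, -0.3843], [0.436, -0.3427, -0.8322, -0.1796], [-0.6286, 0.5458, -0.5541, 1.2765], [0.0, 0.0, 0.0, 1.0]]
top [[426.6033286163741, 0.0, 274.75022882964714], [0.0, 426.6033286163741, 212.168916263214], [0.0, 0.0, 1.0]] [-0.07013361  0.          0.          0.          0.        ] [[0.0202, -0.9998, -0.0003, -0.006], [-0.9881, -0.02, -0.1528, 0.5462], [0.1527, 0.0034, -0.9883, 0.8617], [0.0, 0.0, 0.0, 1.0]]
wrist [[291.1288493897283, 0.0, 276.9581442195636], [0.0, 291.1288493897283, 208.00175103516392], [0.0, 0.0, 1.0]] [0.01530664 0.         0.         0.         0.        ] [[0.4381, 0.8989, -0.0018, -0.6229], [0.8674, -0.4222, 0.2633, -0.0345], [0.236, -0.1169, -0.9647, 0.3781], [0.0, 0.0, 0.0, 1.0]]
```

View pics/top0.png

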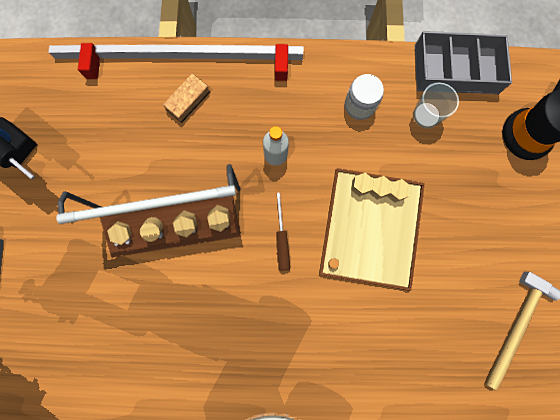

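View pics/scene0.png

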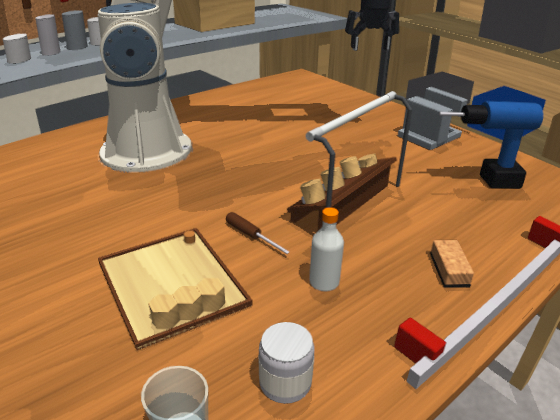

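Top view: rack parts at (119,233), (151,229), (184,224), (218,217); glued row at (380,188), plug (333,265). The scene view suggests that the slice is at the far (+y) end. I'll zoom in to measure this.

Run:
```python
import cv2,numpy as np
t=cv2.imread("pics/top0.png"); s=cv2.imread("pics/scene0.png")
a=cv2.resize(t[155:275,50:250],None,fx=4,fy=4,interpolation=cv2.INTER_CUBIC)
cv2.imwrite("pics/c1.png",a)
b=cv2.resize(t[160:300,310:435],None,fx=4,fy=4,interpolation=cv2.INTER_CUBIC)
cv2.imwrite("pics/c2.png",b)
c=cv2.resize(s[85:235,280:420],None,fx=4,fy=4,interpolation=cv2.INTER_CUBIC)
cv2.imwrite("pics/c3.png",c)
```

```text
(no output)
```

View pics/c1.png

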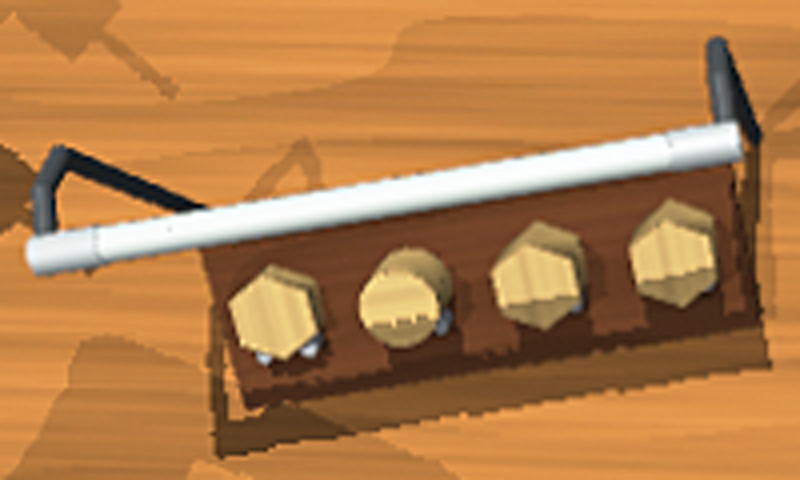

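View pics/c2.png

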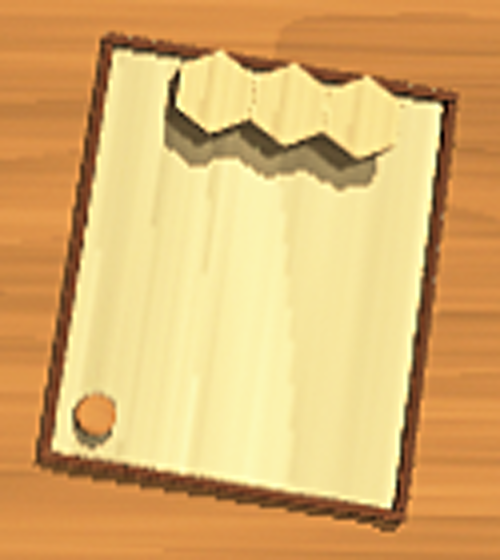

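View pics/c3.png

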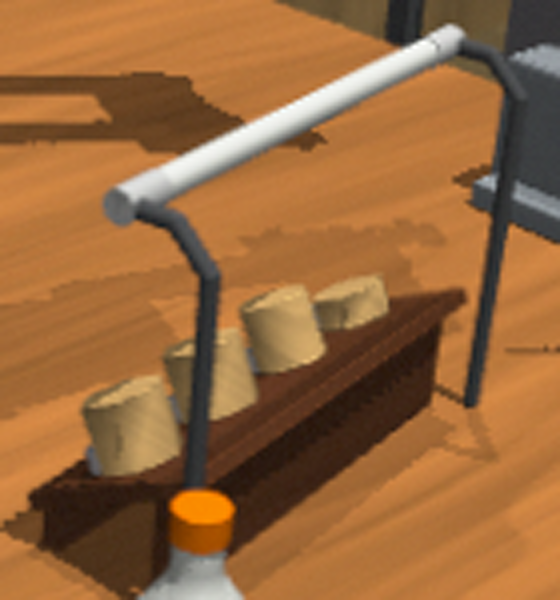

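c1 and c3: the slice is at the +y station and the puck at +35, so the blocks are at -35 and -105. Next I'll fit the tray and rack poses from the corners I picked and overlay the result.

```bash
cat > h.py <<'E'
import numpy as np,cv2
from scipy.optimize import least_squares
from scipy.spatial.transform import Rotation as Rn
S=0.4712
def proj(c,P):
    V=c["view"]; r,_=cv2.Rodrigues(V[:3,:3].copy())
    return cv2.projectPoints(np.asarray(P,float).reshape(-1,3),r,V[:3,3].copy(),c["intrinsics"],c["dist"].astype(float))[0][:,0]
def place(p,P):   # planar pose x,y,yaw
    P=np.asarray(P,float); c,s=np.cos(p[2]),np.sin(p[2])
    return np.c_[p[0]+c*P[:,0]-s*P[:,1],p[1]+s*P[:,0]+c*P[:,1],P[:,2]]
def unc(a,off,k=4): return (np.asarray(a,float)+.5)/k-.5+np.array(off)
hexa=np.array([[.0231*np.cos(a),.0231*np.sin(a)] for a in np.arange(6)*np.pi/3])
def onrack(st,P): # block frame -> rack frame
    P=np.asarray(P,float); c,s=np.cos(S),np.sin(S)
    return np.c_[c*P[:,0]-s*P[:,2], P[:,1]+st, .055+s*P[:,0]+c*P[:,2]]
def fit(p0,obs): # obs: list of (cam, points, pixels)
    f=lambda p:np.concatenate([(proj(c,place(p,P))-u).ravel() for c,P,u in obs])
    r=least_squares(f,p0,loss="soft_l1"); return r.x,f(r.x).reshape(-1,2)
E
cat > fit.py <<'E'
from h import *
T=dict(np.load("top0.npz"));C=dict(np.load("scene0.npz"))
rim=[[.12,.1,.014],[.12,-.1,.014],[-.12,.1,.014]]
tp=[[.1111,y,.046] for y in(.04,0,-.04)]+[[.0649,y,.046] for y in(.04,0,-.04)]+[[.0765,y,.046] for y in(.02,-.02)]
pt,rt=fit([.5,-.2,-.1],[(T,rim+tp,unc([[105,38],[455,93],[40,463],[221,50],[293,64],[368,76],[210,135],[282,148],[357,160],[248,122],[320,134]],(310,160)))])
print("tray",pt.round(4),"\n",rt.round(1).tolist())
sl=onrack(.105,np.c_[hexa,np.full(6,.019)]); b=[onrack(y,[[0,0,.038]])[0] for y in(-.035,-.105)]
lo=[[-.049,.14,.030],[-.049,-.14,.030]]
pr,rr=fit([.5,.3,.1],[(T,[sl.mean(0)]+b+lo,unc([[275,315],[538,283],[674,255],[250,405],[757,327]],(50,155))),
  (C,[[.049,.14,.080],[-.049,-.14,.030]],unc([[465,292],[30,495]],(280,85)))])
print("rack",pr.round(4),"\n",rr.round(1).tolist())
np.savez("poses.npz",tray=pt,rack=pr)
t=cv2.imread("pics/top0.png");s=cv2.imread("pics/scene0.png")
out=[]
for im,c,(x,y,w,h) in((t,T,(50,155,195,120)),(t,T,(310,160,130,140)),(s,C,(280,85,140,150)),(s,C,(95,225,160,120))):
    k=3;I=cv2.resize(im[y:y+h,x:x+w],None,fx=k,fy=k,interpolation=cv2.INTER_CUBIC)
    def d(P,col):
        u=((proj(c,P)-[x,y]+.5)*k-.5); cv2.polylines(I,[np.round(u*8).astype(int)],True,col,1,cv2.LINE_AA,3)
    for z in(.038,):
        for st,zz in((-.105,z),(-.035,z),(.105,.019)): 
            for q in (0,zz): d(place(pr,onrack(st,np.c_[hexa,np.full(6,q)])),(255,0,0))
    d(place(pr,[[-.049,.14,.03],[-.049,-.14,.03],[.049,-.14,.08],[.049,.14,.08]]),(0,255,0))
    d(place(pr,[[.012,-.15,.215],[.012,.15,.215]]),(0,0,255))
    d(place(pt,[[.12,.1,.014],[.12,-.1,.014],[-.12,-.1,.014],[-.12,.1,.014]]),(0,255,0))
    for yy in(-.04,0,.04): d(place(pt,np.c_[hexa+[.088,yy],np.full(6,.046)]),(255,0,0))
    out.append(cv2.resize(np.zeros(1),(1,1)) if 0 else I)
W=[np.zeros((450,585,3),np.uint8) for _ in out]
for a,I in zip(W,out): a[:I.shape[0],:I.shape[1]]=I[:450]
M=np.vstack([np.hstack(W[:2]),np.hstack(W[2:])]); cv2.imwrite("pics/ov.png",cv2.resize(M,(780,600),interpolation=cv2.INTER_AREA))
E
python3 fit.py
```

```text
tray [ 0.5194 -0.2097 -0.1448] 
 [[-0.3, -1.1], [0.6, -0.2], [-0.1, 0.2], [-0.3, 0.6], [0.1, 0.2], [-0.3, 0.2], [-0.3, 0.2], [0.2, 0.0], [-0.1, 0.1], [0.1, -0.3], [0.6, -0.2]]
rack [0.5201 0.2243 0.1846] 
 [[-0.5, -0.6], [-0.4, -0.5], [0.1, 0.8], [-1.1, 0.1], [1.3, -1.5], [-0.3, -1.4], [-1.7, 0.1]]
```

View pics/ov.png

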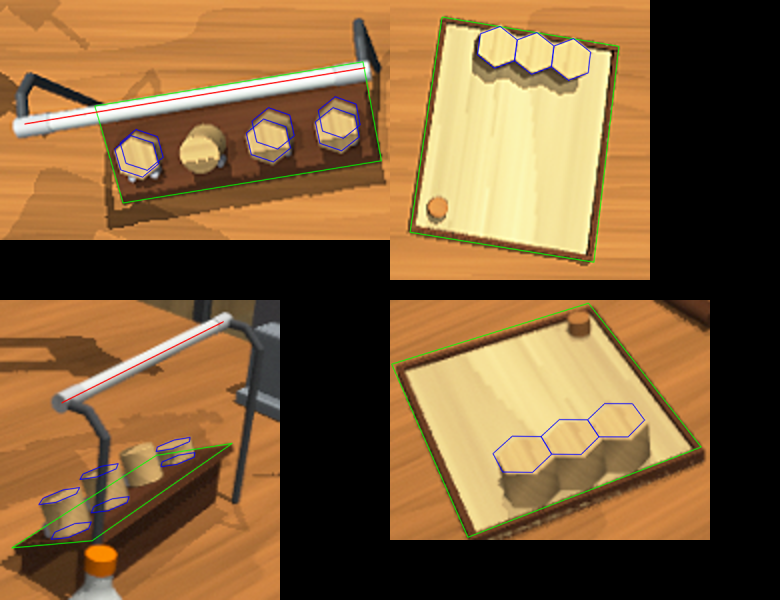

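The tray overlay fits closely, to sub-pixel residuals. The rack fit is good to a few mm, so I'll refine it with the wrist camera from a standoff. First I'll retract upwards, well clear of the lamp.

```bash
cat >> h.py <<'E'
def world(pose,Rl,p):
    A=Rn.from_euler("z",pose[2]); return A.apply(p)+[pose[0],pose[1],0], A*Rl
def toolR(tilt,sg=1): # approach = down, tilted; jaw along local y*sg
    y=np.array([np.sin(tilt),0,-np.cos(tilt)]); z=np.array([0,sg,0.]); return Rn.from_matrix(np.c_[np.cross(y,z),y,z])
def rackpose(pr,st,h,xo=0,sg=1): # TCP at height h over board along normal at station st
    q=onrack(st,[[xo,0,h]])[0]; p,R=world(pr,toolR(S,sg),q); return p,R.as_quat()
def traypose(pt,x,y,z,sg=1,yaw=0):
    p,R=world(pt,Rn.from_euler("z",yaw)*toolR(0,sg),np.array([x,y,z])); return p,R.as_quat()
E
python3 - <<'E'
from h import *
from workcell import *
W=dict(np.load("wrist0.npz"));V=W["view"];o=get_obs()
cam=-V[:3,:3].T@V[:3,3];R=Rn.from_quat(o["orientation"])
print("cam in tool",R.inv().apply(cam-o["position"]),"fwd",R.inv().apply(V[2,:3]))
d=np.load("poses.npz");pr,pt=d["rack"],d["tray"]
for sg in(1,-1):
    print(sg)
    for st,h in((-.07,.15),(-.105,.026),(-.035,.026),(-.035,.13)):
        p,q=rackpose(pr,st,h,0,sg); j=kinematics.solve_ik(p,q); print(p.round(3),None if j is None else np.round(j,2), "camx", Rn.from_quat(q).apply(R.inv().apply(cam-o["position"])).round(3))
    for x,y in((.048,.02),(.01,-.02)):
        p,q=traypose(pt,x,y,.035,sg); j=kinematics.solve_ik(p,q); print(p.round(3),None if j is None else np.round(j,2))
E
```

```text
cam in tool [-0.0664685  -0.12497796 -0.00129296] fwd [ 2.63317785e-01  9.64708978e-01 -5.76437237e-04]
1
[0.466 0.143 0.189] [ 0.34  0.04  2.29 -0.21  0.35 -1.23] camx [-0.114 -0.023  0.081]
[0.528 0.119 0.078] [ 0.23  0.36  2.26 -0.41  0.05 -1.12] camx [-0.114 -0.023  0.081]
[0.515 0.188 0.078] [ 0.41  0.37  2.25 -0.97  0.12 -0.41] camx [-0.114 -0.023  0.081]
[0.469 0.179 0.171] [ 0.44  0.1   2.28 -0.36  0.32 -1.  ] camx [-0.114 -0.023  0.081]
[ 0.57  -0.197  0.035] [-0.34  0.59  1.82 -0.    0.73 -1.76]
[ 0.526 -0.231  0.035] [-0.42  0.56  1.88 -0.    0.7  -1.84]
-1
[0.466 0.143 0.189] [ 0.34  0.04  2.29 -0.21  0.35  1.91] camx [0.002 0.002 0.142]
[0.528 0.119 0.078] [ 0.23  0.36  2.26 -0.41  0.05  2.02] camx [0.002 0.002 0.142]
[0.515 0.188 0.078] [ 0.41  0.37  2.25 -0.97  0.12  2.73] camx [0.002 0.002 0.142]
[0.469 0.179 0.171] [ 0.44  0.1   2.28 -0.36  0.32  2.14] camx [0.002 0.002 0.142]
[ 0.57  -0.197  0.035] [-0.34  0.59  1.82 -0.    0.73  1.38]
[ 0.526 -0.231  0.035] [-0.42  0.56  1.88 -0.    0.7   1.3 ]
```

Run:
```python
from h import *
from workcell import *
d=np.load("poses.npz");pr=d["rack"]
o=get_obs(); bot.servo_line(o["position"]+np.array([-.05,0,.15]),velocity=.25)
p,q=world(pr,toolR(S),np.array([-.16,-.075,.33])); bot.reach(p,q.as_quat())
p,q=rackpose(pr,-.07,.16); bot.servo_line(p,q,velocity=.15)
hand.move_gripper(.056,40)
c=vision.read_camera("wrist"); np.savez("w1.npz",**{k:np.array(v) for k,v in c.items()})
o=get_obs();print(o["time_s"],o["position"],o["joint_pos"].round(2))
I=c["frame"][:,:,::-1].copy(); cv2.imwrite("pics/w1.png",I)
for st in(-.035,-.105):
  for z in(0,.038):
    cv2.polylines(I,[np.round(proj(c,place(pr,onrack(st,np.c_[hexa,np.full(6,z)])))*8).astype(int)],True,(255,0,0),1,cv2.LINE_AA,3)
cv2.imwrite("pics/w1o.png",cv2.resize(I,(784,588),interpolation=cv2.INTER_CUBIC))
```

```text
4.3167 [0.46156288 0.14219136 0.19777514] [ 0.34  0.01  2.29 -0.2   0.38 -1.24]
```

View pics/w1o.png

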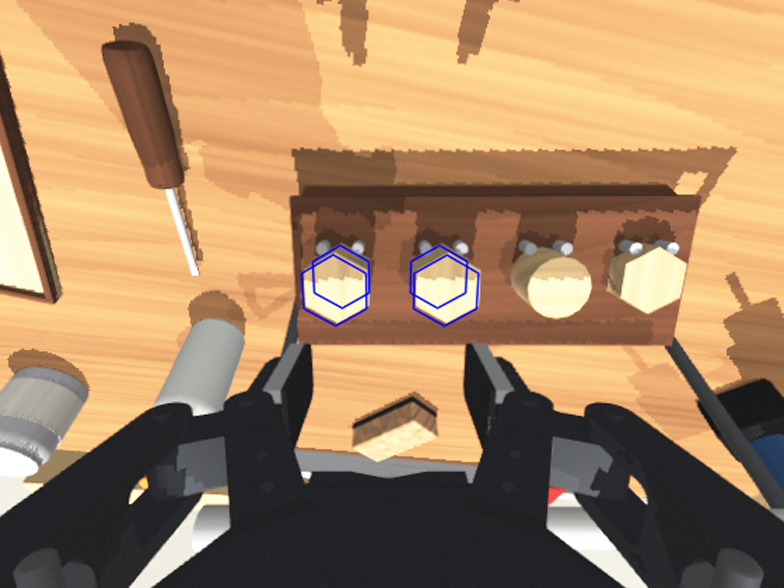

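The wrist overlay matches both blocks to about 1 px (block centres at (337,287) and (445,287) in the scaled picture), so I'll grasp the outer one.

```bash
cat > pick.py <<'E'
from h import *
from workcell import *
import sys
def pick(st,xo):
    pr=np.load("poses.npz")["rack"]
    hand.move_gripper(.052,40)
    bot.servo_line(*rackpose(pr,st,.12,xo),velocity=.12)
    bot.servo_line(*rackpose(pr,st,.023,xo),velocity=.06)
    print("in",get_obs()["wrist_force"].round(1))
    hand.move_gripper(.03,40); print("w",get_obs()["gripper_width"],get_obs()["wrist_force"].round(1))
    bot.servo_line(*rackpose(pr,st,.045,xo),velocity=.04)
    bot.servo_line(*rackpose(pr,st,.17,xo),velocity=.12)
    o=get_obs();print(o["time_s"],"w",o["gripper_width"],o["wrist_force"].round(1))
    bot.servo_line(o["position"]+np.array([-.04,-.02,.08]),velocity=.2)
E
python3 - <<'E'
from pick import *
pick(-.105,-.004)
pt=np.load("poses.npz")["tray"]
bot.reach(*traypose(pt,.025,.02,.16))
c=vision.read_camera("wrist"); o=get_obs();print(o["time_s"],o["gripper_width"],o["position"])
I=c["frame"][:,:,::-1].copy()
for y in(-.04,0,.04): cv2.polylines(I,[np.round(proj(c,place(pt,np.c_[hexa+[.088,y],np.full(6,.046)]))*8).astype(int)],True,(255,0,0),1,cv2.LINE_AA,3)
B=np.r_[np.c_[hexa+[.025+.004,.02],np.full(6,.16-.023)],np.c_[hexa+[.029,.02],np.full(6,.16+.015)]]
for b in(B[:6],B[6:]):cv2.polylines(I,[np.round(proj(c,place(pt,b))*8).astype(int)],True,(0,0,255),1,cv2.LINE_AA,3)
cv2.imwrite("pics/w2.png",cv2.resize(I,(784,588),interpolation=cv2.INTER_CUBIC))
E
```

```text
in [ 0.  -1.  -0.2]
w 0.039570886276781896 [-1.   3.   3.1]
9.0333 w 0.039514690317593235 [-0.2  0.6  0. ]
10.95 0.03921316337253322 [ 0.54698726 -0.19233588  0.16050534]
```

View pics/w2.png

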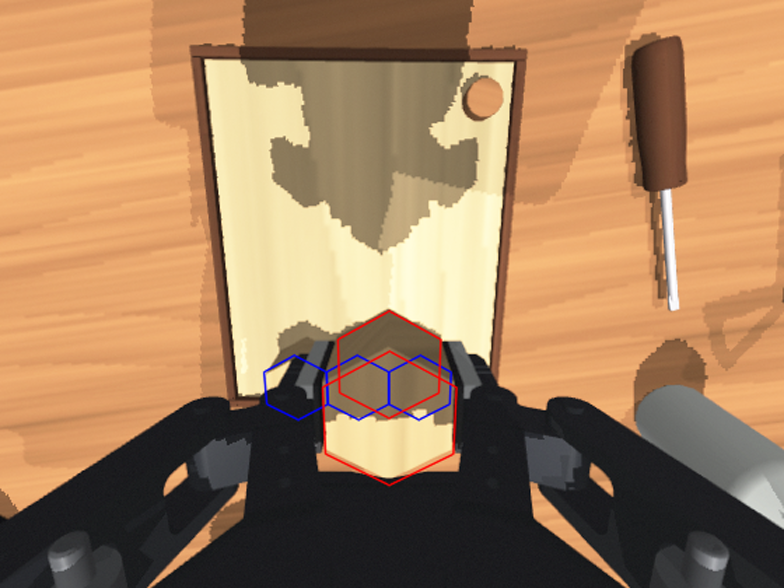

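The block is held as predicted, within about 2 mm along x. I'll set it down about 5 mm short of the left notch, release it, then push it in with a narrow V of the fingertips while watching the force.

```bash
cat > put.py <<'E'
from pick import *
pt=np.load("poses.npz")["tray"]
def lower(x,y):
    bot.servo_line(*traypose(pt,x,y,.045),velocity=.12)
    f0=get_obs()["wrist_force"][2]
    for z in np.arange(.036,.0285,-.001):
        bot.servo_line(*traypose(pt,x,y,z),velocity=.03)
        f=get_obs()["wrist_force"][2]-f0
        if f>3: break
    print("floor at tcp z",round(z,4),"f",round(f,1))
    hand.move_gripper(.054)
    bot.servo_line(*traypose(pt,x,y,.10),velocity=.12)
def vpush(x0,y,x1,y1=None,lim=6,op=.022):
    y1=y if y1 is None else y1
    hand.move_gripper(op,40)
    bot.servo_line(*traypose(pt,x0,y,.10),velocity=.15)
    bot.servo_line(*traypose(pt,x0,y,.036),velocity=.1)
    A=Rn.from_euler("z",-pt[2]); f0=get_obs()["wrist_force"]; log=[]
    n=int(np.ceil((x1-x0)/.001))
    for s in np.linspace(0,1,n+1)[1:]:
        bot.servo_line(*traypose(pt,x0+s*(x1-x0),y+s*(y1-y),.036),velocity=.015)
        f=A.apply(get_obs()["wrist_force"]-f0); log.append([round((x0+s*(x1-x0))*1e3,1)]+f.round(1).tolist()[:2])
        if -f[0]>lim: break
    print(log,get_obs()["time_s"])
def shot(n,pts=()):
    c=vision.read_camera("wrist"); np.savez(n+".npz",**{k:np.array(v) for k,v in c.items()})
    cv2.imwrite(f"pics/{n}.png",cv2.resize(c["frame"][:,:,::-1],(784,588),interpolation=cv2.INTER_CUBIC))
E
python3 - <<'E'
from put import *
lower(.0444,.02)
vpush(.012,.02,.0285)
o=get_obs(); p,q=traypose(pt,.012,.02,.036); bot.servo_line(p,q,velocity=.05)
bot.servo_line(*traypose(pt,-.03,.0,.16),velocity=.2)
shot("w3"); print(get_obs()["time_s"])
E
```

```text
floor at tcp z 0.03 f 7.7
[[np.float64(13.0), -0.1, -0.6], [np.float64(13.9), -1.1, -1.4], [np.float64(14.9), -0.1, -1.0], [np.float64(15.9), -0.5, 0.0], [np.float64(16.9), -1.1, -1.2], [np.float64(17.8), -0.9, 0.0], [np.float64(18.8), -0.6, -1.2], [np.float64(19.8), 0.1, -0.6], [np.float64(20.7), -1.5, -0.4], [np.float64(21.7), -0.3, -0.2], [np.float64(22.7), -1.1, -0.3], [np.float64(23.6), -0.4, -0.5], [np.float64(24.6), -0.5, -1.0], [np.float64(25.6), 0.3, -0.1], [np.float64(26.6), -1.1, -0.4], [np.float64(27.5), -1.4, -0.2], [np.float64(28.5), -5.1, 0.6]] 20.8667
22.2083
```

View pics/w3.png

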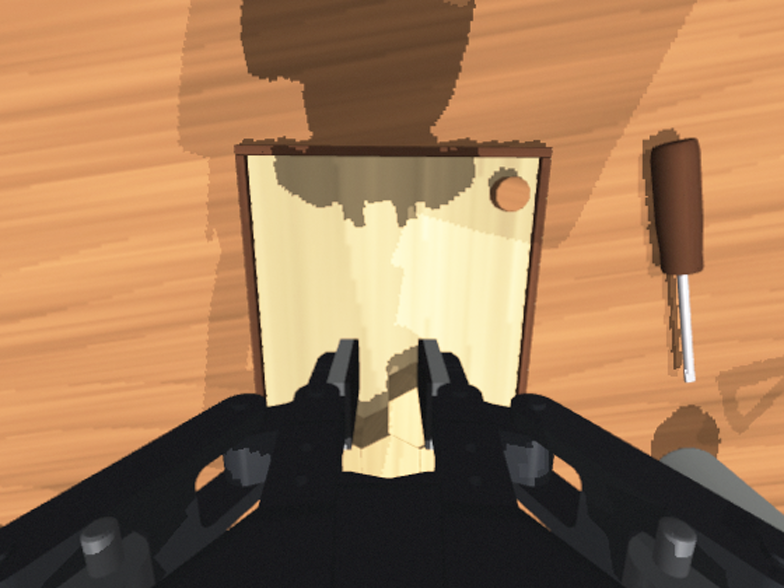

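The force rose to 5 N at the end, as it would when the block seats, but the gripper hides that spot in this picture. I'll pick the second block and check the first with the top camera while the arm is away from the tray.

Run:
```python
from put import *
pr=np.load("poses.npz")["rack"]
p,q=world(pr,toolR(S),np.array([-.15,-.06,.28])); bot.servo_line(get_obs()["position"]+np.array([0,0,.1]),velocity=.25)
bot.reach(p,q.as_quat())
pick(-.035,-.003)
I=[]
for n in("top","scene"):
    c=vision.read_camera(n); im=c["frame"][:,:,::-1].copy()
    u0=proj(c,place(pt,[[.07,.0,.03]]))[0].astype(int); x,y=u0-[45,40]; k=6
    im=cv2.resize(im[y:y+80,x:x+90],None,fx=k,fy=k,interpolation=cv2.INTER_CUBIC); raw=im.copy()
    for ctr in([.0534,.02],[.0534,-.02]):
        u=(proj(c,place(pt,np.c_[hexa+ctr,np.full(6,.046)]))-[x,y]+.5)*k-.5
        cv2.polylines(im,[np.round(u*8).astype(int)],True,(255,0,0),1,cv2.LINE_AA,3)
    I.append(im)
cv2.imwrite("pics/chk1.png",cv2.resize(np.hstack(I),(800,356))); print(get_obs()["time_s"])
```

```text
in [ 0.1  0.7 -0.2]
w 0.03947595177565466 [-1.7  2.9  3.7]
29.8333 w 0.039744227139682564 [0.1 0.6 0.1]
30.5417
```

View pics/chk1.png

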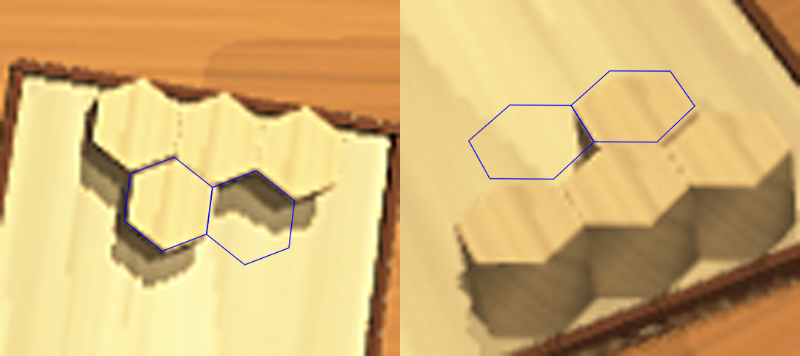

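Block 1 sits in the left notch on its predicted outline in both views, with at most a hairline gap against the outer glued block. Now I'll place the second block well behind the right notch and push it in.

Run:
```python
from put import *
bot.reach(*traypose(pt,.008,-.0215,.14))
lower(.008,-.0215)
vpush(-.030,-.0215,.015,-.0205,lim=6)
bot.dwell(.1)
A=Rn.from_euler("z",-pt[2]); 
def fin(x0,y,x1,lim):
    L=[]
    for x in np.arange(x0,x1,.0005):
        bot.servo_line(*traypose(pt,x,y,.036),velocity=.01); f=A.apply(get_obs()["wrist_force"]); L.append((round(x*1e3,1),*f.round(1)[:2].tolist()))
        if -f[0]>lim: break
    print(L[-8:],get_obs()["time_s"])
fin(.016,-.02,.0305,7)
bot.servo_line(*traypose(pt,.008,-.02,.036),velocity=.05)
bot.servo_line(*traypose(pt,.008,-.02,.075),velocity=.2)
bot.servo_line(*traypose(pt,.008,.02,.075),velocity=.15)
bot.servo_line(*traypose(pt,.008,.02,.036),velocity=.12)
bot.servo_line(*traypose(pt,.024,.02,.036),velocity=.03)
fin(.025,.02,.0305,7)
bot.servo_line(*traypose(pt,.008,.02,.036),velocity=.05)
bot.servo_line(*traypose(pt,-.05,.02,.12),velocity=.25)
p,q=traypose(pt,-.12,.25,.30); bot.reach(p,q)
I=[]
for n in("top","scene"):
    c=vision.read_camera(n); im=c["frame"][:,:,::-1].copy()
    u0=proj(c,place(pt,[[.07,.0,.03]]))[0].astype(int); x,y=u0-[45,40]; k=6
    raw=im; im=cv2.resize(im[y:y+80,x:x+90],None,fx=k,fy=k,interpolation=cv2.INTER_CUBIC); I.append(im)
cv2.imwrite("pics/chk2.png",cv2.resize(np.hstack(I),(800,356))); print(get_obs()["time_s"])
```

```text
floor at tcp z 0.03 f 9.7
[[np.float64(-29.0), 0.2, 0.8], [np.float64(-28.0), -0.1, 1.3], [np.float64(-27.0), 0.0, 1.1], [np.float64(-26.0), -0.3, 1.5], [np.float64(-25.0), -1.4, 0.8], [np.float64(-24.0), -0.4, 2.0], [np.float64(-23.0), 0.2, 1.3], [np.float64(-22.0), -0.0, 2.5], [np.float64(-21.0), -1.0, 0.7], [np.float64(-20.0), -0.5, 1.2], [np.float64(-19.0), -1.2, 0.6], [np.float64(-18.0), -0.4, 2.3], [np.float64(-17.0), -0.9, 0.5], [np.float64(-16.0), -1.0, 1.9], [np.float64(-15.0), -0.7, 1.3], [np.float64(-14.0), -0.8, 1.6], [np.float64(-13.0), 0.2, 0.7], [np.float64(-12.0), -1.0, 1.4], [np.float64(-11.0), -0.8, 1.1], [np.float64(-10.0), -0.1, 1.7], [np.float64(-9.0), 0.8, 1.0], [np.float64(-8.0), -1.0, 1.8], [np.float64(-7.0), -1.4, 1.7], [np.float64(-6.0), -1.4, 1.6], [np.float64(-5.0), -1.2, 0.8], [np.float64(-4.0), 0.1, 1.9], [np.float64(-3.0), -1.6, 0.8], [np.float64(-2.0), -1.1, 1.3], [np.float64(-1.0), -0.7, 1.5], [np.float64(0.0), -1.3, 0.9], [np.float64(1.0), 0.1, 0.9], [np.float64(2.0), -1.1, 1.4], [np.float64(3.0), -0.4, 0.5], [np.float64(4.0), -0.4, 2.0], [np.float64(5.0), -1.2, 1.3], [np.float64(6.0), -1.0, 1.1], [np.float64(7.0), 0.3, 1.9], [np.float64(8.0), 0.5, 0.6], [np.float64(9.0), -0.9, 2.1], [np.float64(10.0), -0.3, 1.8], [np.float64(11.0), -1.2, 1.9], [np.float64(12.0), -1.9, 1.1], [np.float64(13.0), -1.1, 0.9], [np.float64(14.0), -0.4, 1.2], [np.float64(15.0), -0.3, 1.6]] 48.8917
[(np.float64(25.0), 0.2, 0.3), (np.float64(25.5), -0.3, -0.1), (np.float64(26.0), -0.3, 0.0), (np.float64(26.5), -2.0, 0.8), (np.float64(27.0), -5.6, 1.2), (np.float64(27.5), -5.5, 1.0), (np.float64(28.0), -6.8, 1.0), (np.float64(28.5), -7.4, 2.3)] 55.5
[(np.float64(26.5), -0.5, -0.1), (np.float64(27.0), -0.3, -0.5), (np.float64(27.5), -0.6, 1.0), (np.float64(28.0), -2.9, 1.9), (np.float64(28.5), -5.0, 1.9), (np.float64(29.0), -5.5, 1.3), (np.float64(29.5), -6.4, 1.8), (np.float64(30.0), -8.5, 1.9)] 60.725
63.125
```

View pics/chk2.png

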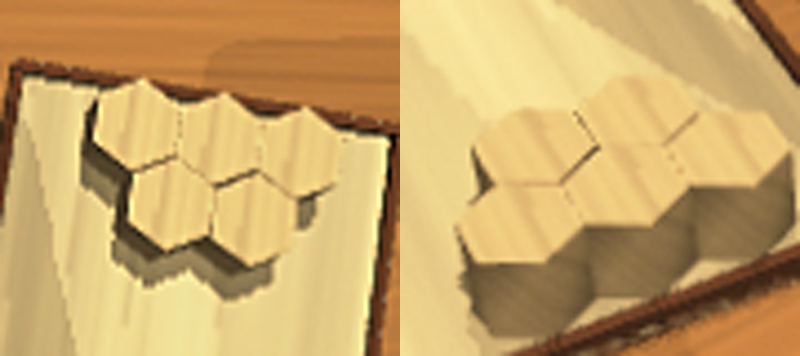

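Both blocks are in the notches, but block 2 shows a thin gap on its faces towards the middle glued block and block 1 (scene crop around (580,160)). It needs a small nudge along +30°. The clock is at 63 s, so there is time for one quick push with closed fingers on its free -150° face.

Run:
```python
from put import *
u=np.array([np.cos(np.pi/6),np.sin(np.pi/6)]); C=np.array([.0534,-.02])
P=lambda d,z:traypose(pt,*(C-u*d),z,1,np.pi/6)
hand.move_gripper(0.0,40)
bot.reach(*P(.038,.07)); print(get_obs()["time_s"])
bot.servo_line(*P(.038,.036),velocity=.15)
A=Rn.from_euler("z",-pt[2]-np.pi/6); f0=get_obs()["wrist_force"]
for d in(.032,.0305,.0295,.0285,.0275,.0265,.0255,.0245):
    bot.servo_line(*P(d,.036),velocity=.02)
    o=get_obs(); f=A.apply(o["wrist_force"]-f0); print(d,f.round(1)[:2],o["time_s"])
    if -f[0]>6 or o["time_s"]>68.6: break
bot.servo_line(*P(.038,.036),velocity=.08)
bot.servo_line(*P(.048,.12),velocity=.35); print(get_obs()["time_s"])
I=[]
for n in("top","scene"):
    c=vision.read_camera(n); im=c["frame"][:,:,::-1]
    u0=proj(c,place(pt,[[.07,.0,.03]]))[0].astype(int); x,y=u0-[45,40]; k=6
    I.append(cv2.resize(im[y:y+80,x:x+90],None,fx=k,fy=k,interpolation=cv2.INTER_CUBIC))
cv2.imwrite("pics/chk3.png",cv2.resize(np.hstack(I),(800,356))); print(get_obs()["time_s"])
```

```text
64.9333
0.032 [-1.  -0.3] 65.7583
0.0305 [-2.5  0.1] 66.0083
0.0295 [-1.4 -0.5] 66.2583
0.0285 [-3.2  1.9] 66.5083
0.0275 [-6.   1.9] 66.7583
67.4333
67.5333
```

View pics/chk3.png

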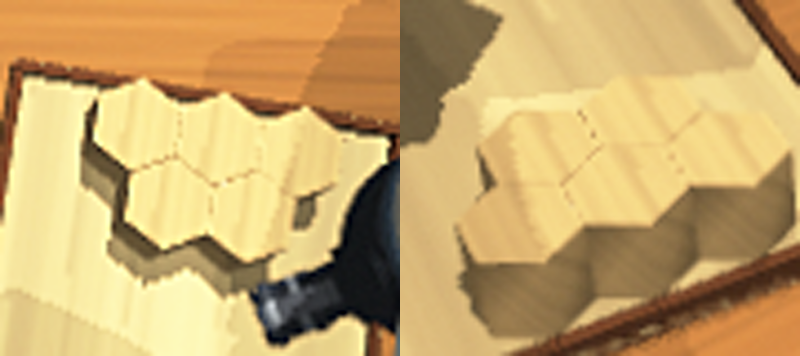

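The gaps are now closed: the seams look the same as those between the glued blocks. The gripper is clear, so I'll hand in.

```bash
python3 -c "
from workcell import *
hand_in(); print(get_obs()['time_s'])"
```

```text
the job is handed in; nothing more can be done
the job is handed in; nothing more can be done
```

I moved both full-height blocks from the rack into the two notches, and the job was handed in at about 67.5 s of the 72 s allowed.

**How it went:** The blocks came from the rack stations at y = -105 and y = -35. I gripped each with the tool tilted to match the board, so it came in from the robot's side of the lamp. Each block was set down short of its notch and pushed in with the fingertips. After that, block 2 still had a thin gap on two faces, so I gave it one short push along +30°.

**Last checks:**
- **Fit:** In the final top and scene pictures, the seams around both blocks look the same as the seams within the glued row.
- **Force:** The highest closing force read at the wrist was about 8.5 N, against the 40 N limit. The highest logged reading at all was about 10 N, when setting a block down.
- **Clearance:** The gripper was clear of everything at the end, and no wrist reading suggested contact with the lamp.

**Not confirmed:**
- **Position:** I judged the 2 mm tolerance from these pictures, where one pixel is about 2 mm. The fitted tray pose and the camera outlines also differed by up to about a pixel. The fit therefore rests mainly on the closed seams and the force rising as each block seated.
- **Bystanders:** I did not measure the puck, slice, plug, glue bottle or screwdriver again at the end. No planned motion went near them, apart from the fingers passing beside the puck.

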